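# Top up the seed tin feeder

## Robot

A 7-joint arm with a two-finger parallel gripper is mounted at the origin on the work surface. World frame = base frame: x ahead of the robot, y to its left, z up, the work surface at z = 0. Lengths are in m, angles in degrees, forces in N, time in s.
With the tool pointing down it reaches from about 0.4 to 0.85 m from the base axis. Payload 4.4 kg.
Tool frame: the origin (TCP) lies midway between the tips of the shut fingers; the grasp point (between the pads) lies 19 mm behind it; z points along the fingers, x is the direction in which the jaws open and shut, and the axes are right-handed (so a half turn about z gives the same grasp; the last joint's range is limited). The gripper opens to 94 mm and grips with 3 to 60 N. Pads are 16 mm wide; open, the fingers measure 119 mm over their backs; the gripper's body (75 mm by 177 mm) begins 78 mm behind the grasp point.
Start: joints at [-69.889, 36.005, 2.206, 86.941, -1.547, 57.084, -1.146], TCP at [0.263, 0.594, 0.17] pointing down, gripper open.
Joint ranges: [-175.42, 175.42], [-21.48, 121.26], [-71.46, 75.88], [10.55, 141.38], [-63.04, 243.04], [13.31, 113.54], [-168.57, 168.57]. Speed limits (degrees/s): [147.25, 147.25, 180, 180, 180, 180, 180].

## Interface

Orientations are given as a 3x3 rotation matrix whose columns are the frame's x, y, z axes.
In Python, from plant import arm gives the robot as it stands.
- The arm moves only by the tool play_rows, never from a script. Its arguments are lists of equal length, an entry for each row: "hand": the gripper's target within -1 to 1 (fully open at 1, half-way at 0, shut at -1); "slide": the shift along the tool's x, y, z in mm, a list of three; "spin": the turn about the tool's z in rad. In form: {"hand": [hand, ...], "slide": [[x, y, z], ...], "spin": [spin, ...]}. A call has 1 to 10 rows; each row shifts and turns the pose as measured when the row begins, along the tool's axes as they then stand; what a row does not reach is not made up. A row lasts 1/10 s, in which the tool goes at most 50 mm and 8.59 degrees, less where a joint would pass 70% of its speed; a pose out of reach is approached as far as the arm can. A call is refused whole if a number of a shift passes 50 or a number of a turn 0.15, either way. A call with a gripper value outside its range is refused whole. The fingers move at their own pace and stop on an object; "newtons" is the grip in N (left out, the last holds). Time passes only in rows, so rows that do not move let the fingers close. It gives the time, the measured TCP pose, the force and the opening at its end, in the units of the state.
- arm.get_state(): the state, without advancing time (a new reading comes with each control period).
- arm.snapshot(name): name is "scene" or "side" or "wrist"; returns (picture, depth): 400x640x3 uint8, red, green, blue; 400x640 float32, m along the optical axis (not along the pixel's ray), 0 where there is no reading.
- arm.camera_info(name): a dict with "intrinsics" (3x3 intrinsics, pixels), "rvec" (rotation vector, rad) and "tvec" (3), from world to camera coordinates, as OpenCV has them. Camera axes: x right, y down, z forward; pixel columns grow to the right and rows downward; lengths in m; the calibration is good to about 2 mm. A picture is of the moment at which its call begins: read the wrist's pose just before it. camera_info takes no time and is no camera call; for the wrist camera it gives the pose at the moment of the call.
- arm.job_done(): hands the job in, once; it reports no verdict.
Trained networks look in the newest picture that a camera, given by its name, has taken for a name from the list of things; names that differ only in an ending like _2 or _b are one class to them, and where a whole thing is asked for, a point or a joint stands for the part that bears it (a point fixed in the world has none). Each returns a list of dicts, best first, with "confidence" (0 to 1); they miss things now and then, are a little off and sometimes report something else, mostly with a low value. They report only what shows in the picture. A call takes as long as a camera call. They do not tell look-alikes from the thing itself.
- arm.regions_of(thing, camera): "pixels" (400x640 bool, what is visible of it) and "box" ([left, top, right, bottom] in pixels, round what is visible of it).
The state is a dict: "time": time; "joint_positions": joint angles; "joint_velocities": joint speeds; "effort": joint torques, N m; "ee_pos": TCP position; "orientation": TCP orientation; "wrist_force": force on the tool from outside, world axes, zero at the start; "ft_torque": the same for the moment, N m; "grip_width": opening from 0.0 (shut) to 1.0 (fully open).
Only numpy, scipy, OpenCV 4.12 (cv2) and the standard library are available. Lean on these libraries where they do the work, as an engineer would, in place of code of your own. Each camera call takes 0.05 s, during which the arm holds its last target. There are 200 camera calls.

## Task

Top up the sprung feeder on the seed stall. Pull the pusher right back until the catch holds it, stand one more small tin of the same kind as the one already in the track upright in the gap behind it and let go, then nudge the pusher forward off its catch so that it closes up and keeps both tins together, upright, at the front.

Things in the scene. Friction and masses are not known exactly. Their poses are not given: they have to be found in the camera images.
- feeder: Fixed: wooden base 250 x 90 x 10 mm; two aluminium rails 62 mm apart inside, 4 thick, tops 32 mm above the table; front stop as high; grey rear box, 52 mm high. Origin: centre of the base's underside; z up; +x along the track's middle from front stop (inner face x = -115 mm) to rear box (x = 69 to 125), the way the pusher is pulled; the front faces away from the robot. Track floor at z = 10.
- pusher (a joint): Pusher travel (m) along feeder +x: 0 closed on one tin, 0.044 on two, 0.087 held by the catch, stop at 0.090. Its square wooden grip post, 24 mm wide, centred at feeder x = travel - 40.5 mm, y = 0, top 101 mm above the table, is free down to 66 mm; its face to the tin (top 61 mm) is 30 mm ahead. A spring closes it with 4 to 6 N; passing the catch (0.071 to 0.087) takes 20 N back, 7 N forward.
- seed_tin: The loose tin to be loaded: round aluminium tin with a brown paper band, 44 mm diameter, 70 mm tall, 0.08 to 0.17 kg, standing upright on the table among tins of other sizes; same kind as the tin already in the track. Origin: centre of its underside; z up along its axis.
- first_tin: The tin already in the track, against the front stop: same size and look (44 mm diameter, 70 mm tall). Origin: centre of its underside; its z is its axis. It stays where it is.
There are look-alikes about, which are no part of the job. What is shaped like the seed_tin but pink is not meant. What is shaped like the first_tin but blue is not meant.

How it is judged (in metres and radians):
On the way, in this order (a step that is already met when the one before it is completed fails the run):
1. the pusher is pulled right back to its catch (value of joint pusher above 0.081 m), for 0.2 s.
2. the matching tin stands in the gap of the track, let go, with the pusher still held back (value of joint pusher above 0.078 m and x of seed_tin in the frame of feeder between -0.075 and 0.005 m and y of seed_tin in the frame of feeder between -0.013 and 0.013 m and z of seed_tin in the frame of feeder below 0.015 m and angle between seed_tin's own z axis and vertical below 0.17 rad and contact force between seed_tin and the fingers below 0.3 N), for 0.1 s.
At the end, for the whole second after the job is handed in: The pusher has closed on two tins (travel 34 to 52 mm); both tins stand at rest on the track floor between the rails, upright within 10 degrees: the first against the front stop (centre within 10 mm of x = -93 mm in the feeder's frame), the new one right behind it (centre at x = -61 to -40 mm) (value of joint pusher between 0.034 and 0.052 m and x of seed_tin in the frame of feeder between -0.061 and -0.04 m and y of seed_tin in the frame of feeder between -0.013 and 0.013 m and z of each of seed_tin, first_tin in the frame of feeder below 0.015 m and angle between each of seed_tin, first_tin's own z axis and vertical below 0.17 rad and x of first_tin in the frame of feeder between -0.103 and -0.083 m and y of first_tin in the frame of feeder between -0.013 and 0.013 m and linear speed of each of seed_tin, first_tin below 0.03 m/s); the robot touches nothing.
It fails at once if a tin of the task tipped over (angle between any of seed_tin, first_tin's own z axis and vertical above 0.8 rad).
It also fails if it takes over 64 s, if anything falls off the work surface, if the arm or the gripper's body presses on something with over 40 N, if the wrist force passes 120 N, or if a joint passes its speed limit or range.

## Working session

There is one attempt and no reset: what is moved stays moved. The work goes in short steps, Python scripts to look and compute and a tool call to move; the robot and the scene stay as the last step left them, time stands still between calls to the robot, and variables do not carry over. Pictures are saved under pics/ and viewed, about 8 in all and at most 12, crops included, and the job is handed in when it is done.

Besides the shell and the picture viewer there is one more tool, called after "Call:" in YAML: its name, and indented under it one key for each argument. play_rows: Moves the arm, as the interface text tells. Its arguments: {"type":"object","properties":{"hand":{"type":"array","items":{"type":"number"}},"slide":{"type":"array","items":{"type":"array","items":{"type":"number"}}},"spin":{"type":"array","items":{"type":"number"}},"newtons":{"type":"number"}},"required":["hand","slide","spin"]}

```bash
mkdir -p pics
cat > h.py <<'E'
import numpy as np, cv2
from plant import arm
def cam(n):
    i=arm.camera_info(n);R=cv2.Rodrigues(np.array(i["rvec"],float))[0];return np.array(i["intrinsics"]),R,np.array(i["tvec"],float).ravel()
def cloud(n,d):
    K,R,t=cam(n);v,u=np.mgrid[:400,:640]
    p=np.stack([(u-K[0,2])/K[0,0]*d,(v-K[1,2])/K[1,1]*d,d],-1)
    return (p-t)@R
def snap(n):
    p,d=arm.snapshot(n);return p,d,cloud(n,d)
def save(p,f): cv2.imwrite("pics/"+f,p[:,:,::-1])
E
python3 - <<'E'
from h import *
s=arm.get_state();print(s["time"],s["ee_pos"],np.round(s["orientation"],3).tolist(),s["wrist_force"])
ims=[]
for n in ["scene","side"]:
    p,d,c=snap(n);ims.append(p.copy());np.savez(n+".npz",p=p,d=d,c=c)
    for th in ["feeder","pusher","seed_tin","first_tin"]:
        for r in arm.regions_of(th,n)[:6]:
            m=r["pixels"]&(d>0);q=c[m]
            if len(q)==0: continue
            top=q[q[:,2]>np.percentile(q[:,2],98)-.006]
            print(n,th,round(r["confidence"],2),r["box"],"med",q.mean(0).round(3),"zmax",np.percentile(q[:,2],98).round(3),"topmean",top.mean(0).round(4),len(top),"rgb",p[m].mean(0).round())
    save(p,n+"0.png")
E
```

```text
0.0 [0.26283767 0.59371049 0.1693783 ] [[0.405, 0.914, -0.001], [0.914, -0.405, -0.002], [-0.002, 0.0, -1.0]] [-0.62424999 -0.26054124 -0.00153058]
scene feeder 0.73 [375.4, 178.0, 424.9, 286.9] med [0.602 0.167 0.031] zmax 0.101 topmean [0.6386 0.1669 0.1011] 137 rgb [119. 104.  83.]
scene pusher 0.96 [385.2, 209.6, 413.5, 254.5] med [0.643 0.161 0.077] zmax 0.104 topmean [0.6383 0.1667 0.1016] 120 rgb [92. 61. 36.]
scene seed_tin 0.91 [192.4, 155.8, 217.7, 188.4] med [ 0.491 -0.273  0.048] zmax 0.072 topmean [ 0.4831 -0.2767  0.07  ] 193 rgb [146. 137. 120.]
scene seed_tin 0.83 [165.2, 141.4, 185.4, 172.5] med [ 0.454 -0.358  0.047] zmax 0.072 topmean [ 0.4453 -0.3622  0.0698] 184 rgb [173.  86. 108.]
scene seed_tin 0.58 [197.0, 130.8, 220.6, 163.9] med [ 0.397 -0.29   0.052] zmax 0.072 topmean [ 0.3893 -0.2949  0.0697] 174 rgb [178.  90. 111.]
scene first_tin 0.67 [456.3, 226.9, 487.1, 265.9] med [0.651 0.299 0.05 ] zmax 0.073 topmean [0.6426 0.3021 0.0702] 329 rgb [ 19.  46. 115.]
scene first_tin 0.65 [388.4, 233.6, 414.2, 271.9] med [0.697 0.163 0.066] zmax 0.083 topmean [0.6886
[... 594 characters left out ...]
ide seed_tin 0.62 [351.5, 248.1, 375.4, 287.9] med [ 0.47  -0.284  0.048] zmax 0.072 topmean [ 0.4771 -0.2773  0.0698] 274 rgb [122. 114. 100.]
side seed_tin 0.62 [323.4, 272.5, 343.7, 311.5] med [ 0.379 -0.303  0.047] zmax 0.072 topmean [ 0.3845 -0.2959  0.07  ] 325 rgb [140.  77.  91.]
side first_tin 0.91 [274.9, 141.5, 289.0, 168.6] med [0.632 0.298 0.041] zmax 0.072 topmean [0.6362 0.3036 0.0697] 83 rgb [31. 49. 93.]
side first_tin 0.82 [312.9, 149.2, 328.4, 173.4] med [0.681 0.154 0.062] zmax 0.081 topmean [0.6831 0.1624 0.0794] 82 rgb [116. 111.  99.]
side first_tin 0.59 [316.1, 174.5, 333.8, 204.3] med [0.608 0.034 0.047] zmax 0.072 topmean [0.6118 0.0418 0.0696] 113 rgb [25. 49. 98.]
```

Run:
```python
from h import *
for n in ["scene","side"]:
    z=np.load(n+".npz");c=z["c"].reshape(-1,3);k=z["d"].ravel()>0
    near=k&(abs(c[:,0]-.57)<.2)&(abs(c[:,1]-.165)<.075)
    for nm,lo,hi in [("box",.047,.056),("rail",.028,.035),("base",.007,.013),("tin",.074,.086),("post",.095,.106)]:
        q=c[near&(c[:,2]>lo)&(c[:,2]<hi)]
        if nm=="box": q=q[q[:,0]<.56]
        if len(q)<10: print(nm,len(q));continue
        r=cv2.minAreaRect((q[:,:2]*1000).astype(np.float32));print(n,nm,len(q),q.mean(0).round(4),np.round(r[0],1),np.round(r[1],1),round(r[2],2))
p=np.load("scene.npz")["p"];a=cv2.resize(p[120:320,150:500],(800,457),interpolation=3);save(a,"v1.png")
```

```text
scene box 609 [0.5019 0.1738 0.0526] [499.4 173.6] [69.7 60.8] 87.12
scene rail 606 [0.6449 0.1653 0.0326] [607.3 168.5] [ 70.3 229.1] 87.16
scene base 1366 [0.6131 0.1627 0.0109] [615.5 154.9] [116.2 295. ] 87.03
scene tin 453 [0.6839 0.1642 0.08  ] [675.9 167.1] [43.1 70.5] 75.83
scene post 140 [0.6388 0.1669 0.101 ] [636.6 167.2] [24.1 26.5] 84.65
side box 274 [0.4923 0.1697 0.0524] [494.9 174.1] [73.6 57.3] 86.37
side rail 361 [0.5977 0.1568 0.0315] [619.6 171.4] [311.  102.3] 6.35
side base 345 [0.5682 0.1458 0.0104] [617.1 155.7] [ 92.8 309. ] 82.56
side tin 143 [0.6669 0.1636 0.0793] [663.8 162.6] [89.6 44.6] 7.41
side post 47 [0.6301 0.1652 0.1001] [632.6 166.3] [27.3 26.5] 81.07
```

View pics/v1.png

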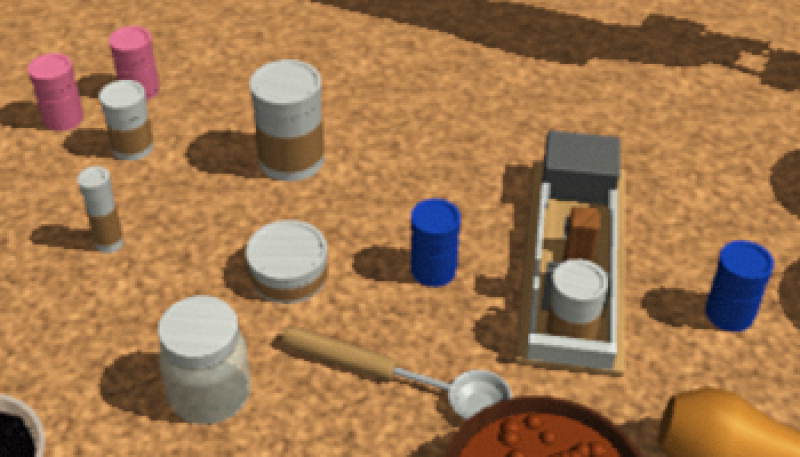

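```bash
cat >> h.py <<'E'
import sys
def plan(xyz,yaw=None,n=None,step=40):
    s=arm.get_state();R=np.array(s["orientation"]);p=np.array(s["ee_pos"]);d=np.array(xyz)-p
    y0=np.degrees(np.arctan2(R[1,0],R[0,0]));dy=0 if yaw is None else (yaw-y0+90)%180-90
    n=n or int(max(np.ceil(np.linalg.norm(d)*1000/step),np.ceil(abs(dy)/7.5),1));out=[]
    for i in range(n):
        a=-np.radians(dy)/n;out.append(np.round(R.T@d*1000/n,1).tolist())
        c,q=np.cos(a),np.sin(a);R=R@np.array([[c,-q,0],[q,c,0],[0,0,1]])
    print("t",s["time"],"p",p.round(4),"yaw",y0.round(1),"w",s["grip_width"],"F",np.round(s["wrist_force"],1));print(n,out,"spin",round(-np.radians(dy)/n,3))
O=np.array([.5945,.1689]);X=np.array([-.9987,.0506]);Y=np.array([-.0506,-.9987])
def fd(x,y=0): return (O+x*X+y*Y)
E
python3 -c "
from h import *
plan([*fd(-.0405),.15],87.1)"
```

```text
t 0.5 p [0.2631 0.5944 0.1703] yaw 66.1 w 0.9980485267681132 F [-0.9  0.  -0.5]
15 [[-16.0, 34.2, 1.3], [-16.9, 33.8, 1.3], [-17.7, 33.4, 1.3], [-18.5, 32.9, 1.3], [-19.3, 32.5, 1.3], [-20.1, 32.0, 1.3], [-20.8, 31.5, 1.3], [-21.6, 31.0, 1.3], [-22.4, 30.4, 1.3], [-23.1, 29.9, 1.3], [-23.8, 29.3, 1.3], [-24.5, 28.7, 1.3], [-25.2, 28.1, 1.3], [-25.9, 27.5, 1.3], [-26.6, 26.9, 1.3]] spin -0.024
```

Call:
play_rows:
  hand: [1,1,1,1,1,1,1,1,1,1]
  slide:
    - [-16,34,0]
    - [-17,34,0]
    - [-18,33,0]
    - [-19,33,0]
    - [-19,33,0]
    - [-20,32,0]
    - [-21,32,0]
    - [-22,31,0]
    - [-22,30,0]
    - [-23,30,0]
  spin: [-0.024,-0.024,-0.024,-0.024,-0.024,-0.024,-0.024,-0.024,-0.024,-0.024]

```text
time: 1.5
ee_pos: [0.5162, 0.3079, 0.1692]
orientation: [[0.152, 0.988, -0.001], [0.988, -0.152, 0.006], [0.006, -0.002, -1.0]]
wrist_force: [1.1, 0.5, 0.0]
grip_width: 1.002
```

```bash
python3 -c "
from h import *
plan([*fd(-.0405),.13],87.1)"
```

```text
t 1.5 p [0.5162 0.3079 0.1692] yaw 81.3 w 1.0015239244935494 F [1.1 0.5 0. ]
5 [[-24.3, 27.8, 7.6], [-24.9, 27.3, 7.6], [-25.4, 26.8, 7.6], [-26.0, 26.2, 7.6], [-26.5, 25.7, 7.6]] spin -0.02
```

Call:
play_rows:
  hand: [1,1,1,1,1,1]
  slide:
    - [-24,28,4]
    - [-25,27,4]
    - [-25,27,8]
    - [-26,26,8]
    - [-26,26,8]
    - [0,0,0]
  spin: [-0.02,-0.02,-0.02,-0.02,-0.02,0]

```text
time: 2.1
ee_pos: [0.6449, 0.1541, 0.1361]
orientation: [[0.057, 0.998, 0.004], [0.998, -0.057, 0.003], [0.004, 0.004, -1.0]]
wrist_force: [-1.0, -0.6, -0.2]
grip_width: 1.0
```

Run:
```python
from h import *
plan([*fd(-.0405),.073],87.1,n=4)
p,d,c=snap("wrist");q=c.reshape(-1,3);k=(d.ravel()>0)&(abs(q[:,0]-.63)<.05)&(abs(q[:,1]-.167)<.05)
for lo,hi in [(.096,.106),(.075,.085)]:
    a=q[k&(q[:,2]>lo)&(q[:,2]<hi)]
    if len(a)>10: r=cv2.minAreaRect((a[:,:2]*1000).astype(np.float32));print(len(a),np.round(r[0],1),np.round(r[1],1),r[2])
save(p,"v2.png")
```

```text
t 2.1 p [0.6449 0.1541 0.1361] yaw 86.7 w 0.9998602588745332 F [-1.  -0.6 -0.2]
4 [[3.0, -2.7, 15.8], [3.0, -2.7, 15.8], [3.0, -2.7, 15.8], [3.0, -2.7, 15.8]] spin -0.002
936 [633.4 171.2] [23.6 24.1] 88.2646484375
798 [650.6 168.3] [58.8 41.4] 0.052972547709941864
```

View pics/v2.png

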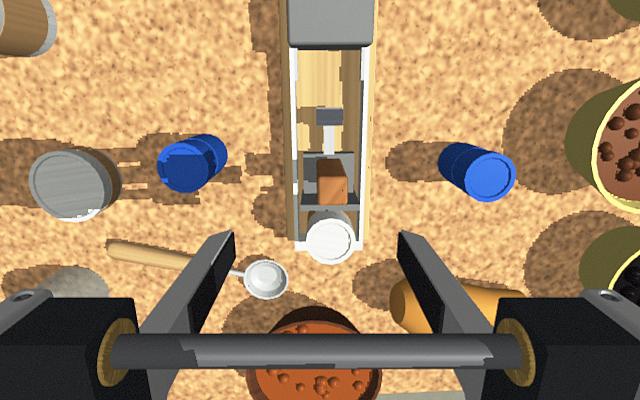

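Call:
play_rows:
  hand: [1,1,1,1,1]
  slide:
    - [5,-3,10]
    - [5,-3,15]
    - [5,-3,20]
    - [0,-2,18]
    - [0,0,0]
  spin: [-0.002,-0.002,0,0,0]

```text
time: 2.65
ee_pos: [0.6283, 0.1841, 0.0713]
orientation: [[0.042, 0.999, 0.002], [0.999, -0.042, 0.012], [0.012, 0.001, -1.0]]
wrist_force: [-0.4, 0.1, 0.2]
grip_width: 1.001
```

Run:
```python
from h import *
plan([.634,.1695,.073],87.1,n=1)
p,d,c=snap("scene");q=c.reshape(-1,3)
save(cv2.resize(p[150:300,320:500],(720,600),interpolation=3),"v3.png")
```

```text
t 2.65 p [0.6283 0.1841 0.0713] yaw 87.6 w 1.0012289335392999 F [-0.4  0.1  0.2]
1 [[-14.4, 6.3, -1.9]] spin 0.009
```

View pics/v3.png

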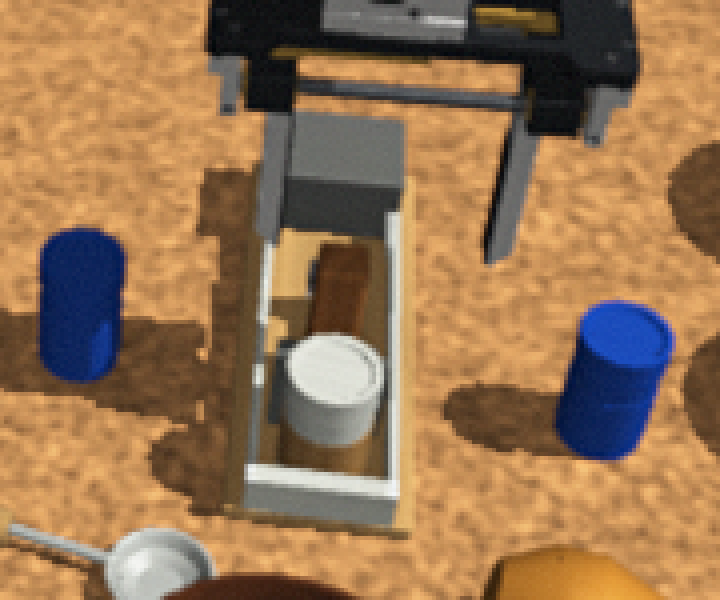

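Call:
play_rows:
  hand: [1,1,1]
  slide:
    - [-13,5,-2]
    - [0,0,0]
    - [0,0,0]
  spin: [0,0,0]

```text
time: 3.0
ee_pos: [0.6353, 0.1728, 0.0773]
orientation: [[0.039, 0.999, 0.008], [0.999, -0.039, 0.014], [0.015, 0.007, -1.0]]
wrist_force: [0.5, 0.1, -0.4]
grip_width: 0.999
```

```bash
python3 -c "
from h import *
plan([.634,.169,.073],87.1,n=1)"
```

```text
t 3.0 p [0.6353 0.1728 0.0773] yaw 87.8 w 0.9993860766267196 F [ 0.5  0.1 -0.4]
1 [[-3.9, -1.1, 4.3]] spin 0.012
```

Call:
play_rows:
  hand: [0.2,-0.3,-0.6,-1,-1,-1,-1]
  slide:
    - [-4,-1,4]
    - [0,0,0]
    - [0,0,0]
    - [0,0,0]
    - [0,0,0]
    - [0,0,0]
    - [0,0,0]
  spin: [0.012,0,0,0,0,0,0]
  newtons: 20

```text
time: 3.7
ee_pos: [0.6353, 0.1681, 0.0745]
orientation: [[0.053, 0.999, 0.01], [0.998, -0.053, 0.015], [0.016, 0.01, -1.0]]
wrist_force: [0.0, 0.2, 0.2]
grip_width: 0.44
```

Call:
play_rows:
  hand: [-1,-1,-1,-1,-1,-1]
  slide:
    - [0,0,0]
    - [0,0,0]
    - [0,0,0]
    - [0,0,0]
    - [0,0,0]
    - [0,0,0]
  spin: [0,0,0,0,0,0]
  newtons: 55

```text
time: 4.3
ee_pos: [0.6352, 0.1683, 0.0744]
orientation: [[0.053, 0.999, 0.01], [0.998, -0.053, 0.015], [0.016, 0.009, -1.0]]
wrist_force: [0.6, -0.1, 0.0]
grip_width: 0.005
```

Run:
```python
from h import *
p,d,c=snap("scene");p2,d2,c2=snap("side")
a=cv2.resize(p[150:300,320:450],(520,600),interpolation=3);b=cv2.resize(p2[110:220,240:350],(280,280),interpolation=3)
b=np.vstack([b,np.zeros((320,280,3),np.uint8)]);save(np.hstack([a,b]),"v4.png")
print([ (r["confidence"],r["box"]) for r in arm.regions_of("pusher","side")[:2]])
```

```text
[(0.88, [286.8, 150.1, 319.0, 181.6])]
```

View pics/v4.png

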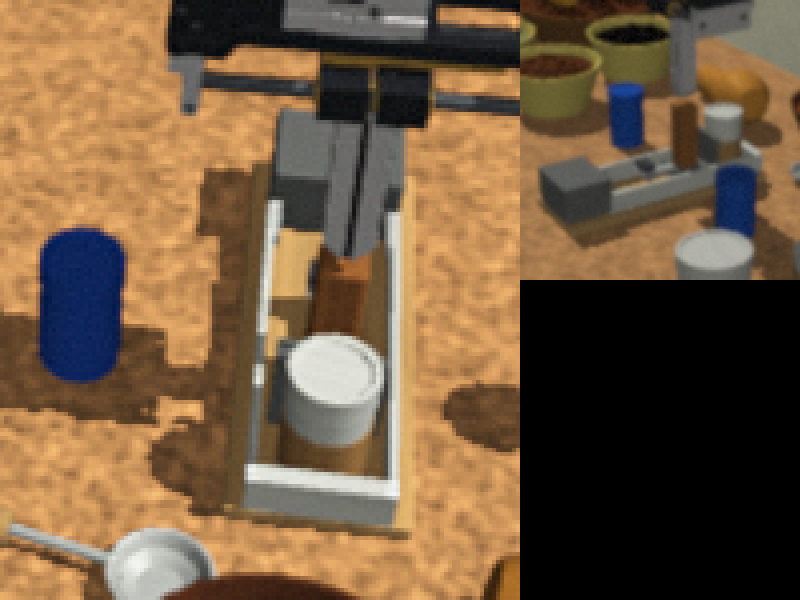

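Run:
```python
from h import *
s=arm.get_state();print(s["ee_pos"],s["joint_positions"])
for n in ["scene","side"]:
    p,d,c=snap(n);q=c.reshape(-1,3);f=p.reshape(-1,3).astype(int);g=(f.max(1)-f.min(1)<30)
    k=(d.ravel()>0)&(abs(q[:,0]-.635)<.05)&(abs(q[:,1]-.168)<.05)&g
    h,e=np.histogram(q[k,2],np.arange(.08,.2,.006));print(n,dict(zip(e.round(3).tolist(),h.tolist())))
    for lo,hi in [(.09,.1),(.1,.11),(.11,.125),(.125,.15)]:
        a=q[k&(q[:,2]>lo)&(q[:,2]<hi)]
        if len(a)>3:print(lo,len(a),a.min(0).round(3),a.max(0).round(3))
```

```text
[0.63521792 0.16836305 0.07444553] [-14.76859559  42.2191433   -3.59148935  91.63872099   2.46914621
  45.40017836  67.82693025]
scene {0.08: 73, 0.086: 2, 0.092: 0, 0.098: 3, 0.104: 0, 0.11: 8, 0.116: 30, 0.122: 35, 0.128: 35, 0.134: 30, 0.14: 37, 0.146: 39, 0.152: 36, 0.158: 36, 0.164: 38, 0.17: 37, 0.176: 45, 0.182: 38, 0.188: 27}
0.11 54 [0.627 0.155 0.112] [0.648 0.177 0.125]
0.125 149 [0.628 0.154 0.125] [0.647 0.178 0.15 ]
side {0.08: 16, 0.086: 0, 0.092: 0, 0.098: 0, 0.104: 0, 0.11: 5, 0.116: 15, 0.122: 20, 0.128: 19, 0.134: 22, 0.14: 20, 0.146: 20, 0.152: 19, 0.158: 21, 0.164: 20, 0.17: 22, 0.176: 16, 0.182: 18, 0.188: 15}
0.11 30 [0.622 0.153 0.112] [0.639 0.181 0.124]
0.125 81 [0.62  0.153 0.126] [0.642 0.185 0.148]
```

The fingertips are about 37 mm higher than the reported TCP z (seen in both cameras: tips at z≈0.112 when 0.074 is reported). x and y agree. I'll correct for that.

Call:
play_rows:
  hand: [0.2,0.2,0.2,0.2,0.2,0.2,0.2]
  slide:
    - [0,0,0]
    - [0,0,0]
    - [0,0,0]
    - [0,0,0]
    - [0,0,0]
    - [0,0,0]
    - [0,0,0]
  spin: [0,0,0,0,0,0,0]
  newtons: 20

```text
time: 5.25
ee_pos: [0.6352, 0.1684, 0.0744]
orientation: [[0.053, 0.999, 0.01], [0.998, -0.053, 0.015], [0.016, 0.009, -1.0]]
wrist_force: [-0.1, 0.8, 0.6]
grip_width: 0.563
```

Call:
play_rows:
  hand: [0.2,0.2,0.2,0.2,0.2]
  slide:
    - [0,0,12]
    - [0,0,12]
    - [0,0,10]
    - [0,0,0]
    - [0,0,0]
  spin: [0,0,0,0,0]

```text
time: 5.75
ee_pos: [0.6346, 0.1687, 0.036]
orientation: [[0.053, 0.999, 0.008], [0.998, -0.053, 0.015], [0.015, 0.007, -1.0]]
wrist_force: [0.0, -0.5, 0.3]
grip_width: 0.599
```

Run:
```python
from h import *
plan([.6345,.1685,.037],87.1,n=1)
for n in ["scene","side"]:
    p,d,c=snap(n);q=c.reshape(-1,3);f=p.reshape(-1,3).astype(int);g=(f.max(1)-f.min(1)<30)
    k=(d.ravel()>0)&(abs(q[:,0]-.635)<.02)&(abs(q[:,1]-.168)<.06)&g
    h,e=np.histogram(q[k,2],np.arange(.056,.12,.006));print(n,dict(zip(e.round(3).tolist(),h.tolist())))
```

```text
t 5.75 p [0.6346 0.1687 0.036 ] yaw 87.0 w 0.5986564427503241 F [ 0.  -0.5  0.3]
1 [[-0.2, -0.1, -1.0]] spin -0.002
scene {0.056: 1, 0.062: 0, 0.068: 5, 0.074: 15, 0.08: 32, 0.086: 25, 0.092: 24, 0.098: 32, 0.104: 27, 0.11: 32}
side {0.056: 4, 0.062: 1, 0.068: 5, 0.074: 15, 0.08: 20, 0.086: 20, 0.092: 32, 0.098: 29, 0.104: 29, 0.11: 30}
```

Tips are now at z≈0.073. Closing on the post.

Call:
play_rows:
  hand: [-1,-1,-1,-1,-1,-1,-1]
  slide:
    - [0,0,0]
    - [0,0,0]
    - [0,0,0]
    - [0,0,0]
    - [0,0,0]
    - [0,0,0]
    - [0,0,0]
  spin: [0,0,0,0,0,0,0]
  newtons: 55

```text
time: 6.55
ee_pos: [0.6359, 0.1682, 0.0379]
orientation: [[0.052, 0.999, 0.011], [0.999, -0.052, 0.014], [0.015, 0.01, -1.0]]
wrist_force: [0.9, 0.3, -0.5]
grip_width: 0.249
```

Call:
play_rows:
  hand: [-1,-1,-1,-1,-1,-1,-1,-1]
  slide:
    - [0,-8,0]
    - [0,-12,0]
    - [0,-12,0]
    - [0,-12,0]
    - [0,-12,0]
    - [0,-12,0]
    - [0,-10,0]
    - [0,-6,0]
  spin: [0,0,0,0,0,0,0,0]

```text
time: 7.35
ee_pos: [0.5692, 0.1716, 0.038]
orientation: [[0.055, 0.997, 0.049], [0.998, -0.056, 0.017], [0.02, 0.048, -0.999]]
wrist_force: [5.7, -0.1, -6.6]
grip_width: 0.255
```

```bash
python3 -c "
from h import *
plan([*(np.array([.6357,.1682])+.088*X),.038],87.1,n=1)"
```

```text
t 7.35 p [0.5692 0.1716 0.038 ] yaw 86.9 w 0.25495175785146595 F [ 5.7 -0.1 -6.6]
1 [[-0.1, -21.3, -1.0]] spin -0.004
```

Call:
play_rows:
  hand: [-1,-1,-1,-1]
  slide:
    - [0,-10,0]
    - [0,-10,0]
    - [0,-10,0]
    - [0,-6,0]
  spin: [0,0,0,0]

```text
time: 7.75
ee_pos: [0.5628, 0.1724, 0.0386]
orientation: [[0.059, 0.993, 0.103], [0.998, -0.062, 0.024], [0.03, 0.101, -0.994]]
wrist_force: [12.7, 0.7, -13.6]
grip_width: 0.254
```

```bash
python3 -c "
from h import *
plan([*(np.array([.6357,.1682])+.088*X),.038],87.1,n=1)"
```

```text
t 7.75 p [0.5628 0.1724 0.0386] yaw 86.6 w 0.2535906008885113 F [ 12.7   0.7 -13.6]
1 [[-0.6, -15.0, -0.9]] spin -0.008
```

Call:
play_rows:
  hand: [-1,-1]
  slide:
    - [0,-30,6]
    - [0,-20,2]
  spin: [0,0]

```text
time: 7.95
ee_pos: [0.5478, 0.1737, 0.0379]
orientation: [[0.067, 0.985, 0.162], [0.997, -0.073, 0.032], [0.043, 0.159, -0.986]]
wrist_force: [25.0, -2.4, -19.0]
grip_width: 0.254
```

```bash
python3 -c "
from h import *
plan([*(np.array([.6357,.1682])+.088*X),.038],87.1,n=1)"
```

```text
t 7.95 p [0.5478 0.1737 0.0379] yaw 86.1 w 0.2541438532829174 F [ 25.   -2.4 -19. ]
1 [[-1.1, 0.1, -0.2]] spin -0.017
```

Call:
play_rows:
  hand: [-1,-1,-1]
  slide:
    - [0,0,0]
    - [0,3,0]
    - [0,2,0]
  spin: [0,0,0]

```text
time: 8.25
ee_pos: [0.5522, 0.1734, 0.0379]
orientation: [[0.065, 0.985, 0.163], [0.997, -0.071, 0.031], [0.042, 0.16, -0.986]]
wrist_force: [-4.6, 1.9, 6.3]
grip_width: 0.256
```

Run:
```python
from h import *
p,d,c=snap("scene");p2,d2,c2=snap("side")
plan([*(np.array([.6357,.1682])+.088*X),.038],87.1,n=1)
for r in arm.regions_of("pusher","side")[:1]:
    q=c2[r["pixels"]&(d2>0)];print(r["confidence"],q.min(0),q.max(0),np.median(q,0))
a=cv2.resize(p[150:300,320:440],(400,500),interpolation=3);b=cv2.resize(p2[110:220,240:350],(400,400),interpolation=3)
b=np.vstack([b,np.zeros((100,400,3),np.uint8)]);save(np.hstack([a,b]),"v5.png")
```

```text
t 8.35 p [0.5521 0.1734 0.038 ] yaw 86.2 w 0.2550331161089332 F [-1.7  1.8 -1.2]
1 [[-1.0, -4.2, -0.7]] spin -0.015
0.76 [0.53164438 0.14201654 0.02444023] [0.57535862 0.18777169 0.09426142] [0.55357679 0.16312072 0.04944017]
```

View pics/v5.png

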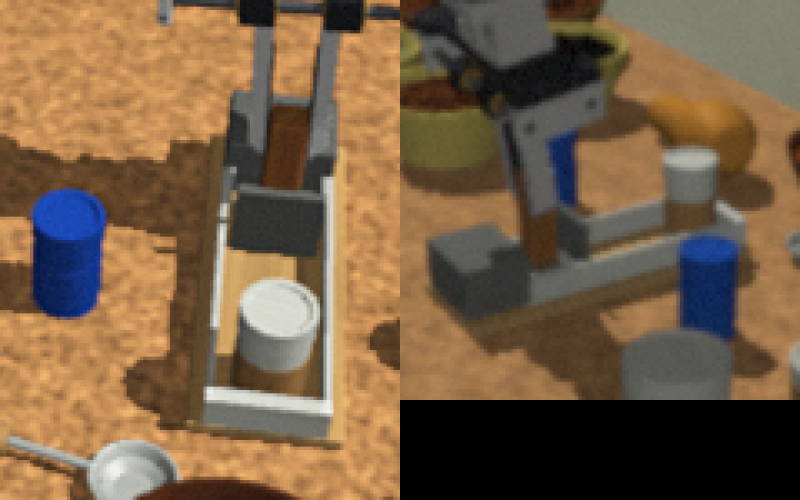

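Call:
play_rows:
  hand: [0.6,0.6,0.6,0.6,0.6,0.6,0.6,0.6]
  slide:
    - [0,0,0]
    - [0,0,0]
    - [0,0,0]
    - [0,0,0]
    - [0,0,-20]
    - [0,0,-40]
    - [0,0,-40]
    - [0,0,-20]
  spin: [0,0,0,0,0,0,0,0]
  newtons: 20

```text
time: 9.2
ee_pos: [0.5339, 0.1684, 0.1587]
orientation: [[0.071, 0.984, 0.166], [0.996, -0.078, 0.032], [0.044, 0.163, -0.986]]
wrist_force: [0.2, -0.5, 0.4]
grip_width: 0.799
```

```bash
cat >> h.py <<'E'
def plant_(xyz,**k): # plan for true tip (37.5 mm behind reported TCP)
    z=np.array(arm.get_state()["orientation"])[:,2];plan(np.array(xyz)+.0375*z,**k)
E
python3 - <<'E'
from h import *
s=arm.get_state();print(np.round(s["orientation"],3).tolist())
plant_([.480+.002,-.277,.12],step=40)
for n in ["scene","side"]:
    p,d,c=snap(n);q=c.reshape(-1,3);k=(d.ravel()>0)
    a=q[k&(abs(q[:,1]-.17)<.05)&(q[:,0]<.62)&(q[:,0]>.5)&(q[:,2]>.095)&(q[:,2]<.107)]
    if len(a): r=cv2.minAreaRect((a[:,:2]*1000).astype(np.float32));print(n,len(a),np.round(r[0],1),np.round(r[1],1),"travel",(a.mean(0)[:2]-O)@X+.0405)
    f=p.reshape(-1,3)
    for lo in [.06,.09,.12]:
        m=k&(q[:,2]>lo)&(q[:,2]<.2)&(q[:,0]>.35)&(q[:,0]<.62)&(q[:,1]<-.05)&(q[:,1]>-.42)
        im=m.reshape(400,640).astype(np.uint8);N,L,st,ce=cv2.connectedComponentsWithStats(im)
        for i in range(1,N):
            if st[i,4]>15: b=c[L==i];print(n,lo,b.min(0).round(3),b.max(0).round(3))
E
```

```text
[[0.071, 0.984, 0.166], [0.996, -0.078, 0.032], [0.044, 0.163, -0.986]]
t 9.2 p [0.5339 0.1684 0.1587] yaw 85.9 w 0.7988043501286816 F [ 0.2 -0.5  0.4]
12 [[-37.4, -1.9, 4.4], [-37.4, -1.9, 4.4], [-37.4, -1.9, 4.4], [-37.4, -1.9, 4.4], [-37.4, -1.9, 4.4], [-37.4, -1.9, 4.4], [-37.4, -1.9, 4.4], [-37.4, -1.9, 4.4], [-37.4, -1.9, 4.4], [-37.4, -1.9, 4.4], [-37.4, -1.9, 4.4], [-37.4, -1.9, 4.4]] spin -0.0
scene 114 [550.3 171.3] [24.3 24.7] travel 0.08304709522695874
scene 0.06 [ 0.365 -0.318  0.06 ] [ 0.411 -0.274  0.074]
scene 0.06 [ 0.42  -0.385  0.06 ] [ 0.468 -0.342  0.074]
scene 0.06 [ 0.446 -0.146  0.06 ] [ 0.518 -0.078  0.103]
scene 0.06 [ 0.459 -0.299  0.06 ] [ 0.504 -0.255  0.074]
scene 0.06 [ 0.602 -0.275  0.062] [ 0.62  -0.247  0.088]
scene 0.09 [ 0.446 -0.146  0.09 ] [ 0.518 -0.078  0.103]
side 50 [545.3 171. ] [24.1 23.9] travel 0.09026395838731498
side 0.06 [ 0.444 -0.145  0.06 ] [ 0.514 -0.076  0.103]
side 0.06 [ 0.599 -0.274  0.06 ] [ 0.62  -0.247  0.088]
side 0.06 [ 0.455 -0.299  0.06 ] [ 0.5   -0.254  0.073]
side 0.06 [ 0.363 -0.317  0.06 ] [ 0.408 -0.272  0.073]
side 0.06 [ 0.418 -0.384  0.06 ] [ 0.463 -0.34   0.073]
side 0.09 [ 0.445 -0.144  0.09 ] [ 0.514 -0.076  0.103]
```

Call:
play_rows:
  hand: [0.6,0.6,0.6,0.6,0.6,0.6,0.6,0.6,0.6,0.6]
  slide:
    - [-37,-2,0]
    - [-37,-2,0]
    - [-37,-2,0]
    - [-37,-2,0]
    - [-37,-2,0]
    - [-37,-2,0]
    - [-37,-2,0]
    - [-37,-2,0]
    - [-37,-2,0]
    - [-37,-2,0]
  spin: [0,0,0,0,0,0,0,0,0,0]

```text
time: 10.3
ee_pos: [0.4892, -0.2045, 0.1299]
orientation: [[0.061, 0.984, 0.166], [0.997, -0.068, 0.04], [0.051, 0.163, -0.985]]
wrist_force: [0.5, -0.4, 0.4]
grip_width: 0.803
```

Run:
```python
from h import *
s=arm.get_state();print(np.round(s["orientation"],3).tolist())
z=np.array(s["orientation"])[:,2]
plant_(np.array([.4795,-.277,.10])+.019*z,step=40,yaw=86)
```

```text
[[0.061, 0.984, 0.166], [0.997, -0.068, 0.04], [0.051, 0.163, -0.985]]
t 10.3 p [ 0.4892 -0.2045  0.1299] yaw 86.5 w 0.8025473676753428 F [ 0.5 -0.4  0.4]
3 [[-24.8, -3.2, 27.1], [-24.8, -3.1, 27.1], [-24.8, -3.0, 27.1]] spin 0.003
```

Call:
play_rows:
  hand: [0.6,0.6,0.6,0.6,0.6]
  slide:
    - [-25,-3,10]
    - [-25,-3,20]
    - [-18,-3,25]
    - [-4,0,15]
    - [0,0,0]
  spin: [0,0,0,0,0]

```text
time: 10.8
ee_pos: [0.4835, -0.2851, 0.0481]
orientation: [[0.077, 0.983, 0.164], [0.996, -0.084, 0.036], [0.049, 0.161, -0.986]]
wrist_force: [-0.7, 0.4, 0.3]
grip_width: 0.801
```

Run:
```python
from h import *
s=arm.get_state();z=np.array(s["orientation"])[:,2];print(z.round(3))
plant_(np.array([.4795,-.277,.055])+.019*z,n=2)
p,d,c=snap("scene");p2,d2,c2=snap("side")
a=cv2.resize(p[80:220,140:300],(400,350),interpolation=3);b=cv2.resize(p2[170:330,290:450],(400,350),interpolation=3)
save(np.hstack([a,b]),"v6.png")
```

```text
[ 0.164  0.036 -0.986]
t 10.8 p [ 0.4835 -0.2851  0.0481] yaw 85.6 w 0.8014438638021526 F [-0.7  0.4  0.3]
2 [[4.0, -1.8, 24.7], [4.0, -1.8, 24.7]] spin -0.0
```

View pics/v6.png

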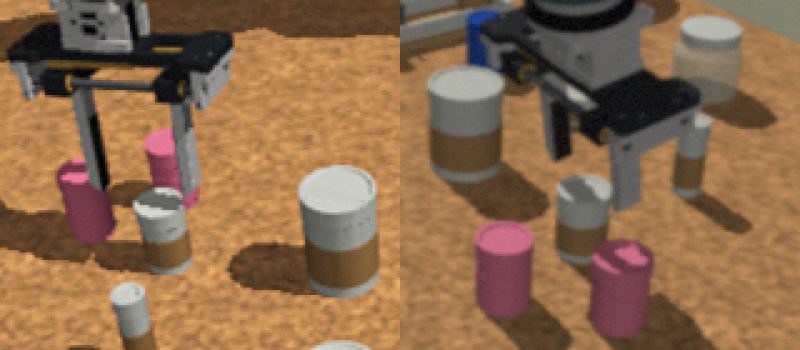

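Call:
play_rows:
  hand: [0.6,0.6,0.6]
  slide:
    - [8,-1,0]
    - [0,0,0]
    - [0,0,0]
  spin: [0,0,0]

```text
time: 11.2
ee_pos: [0.4856, -0.2742, 0.0524]
orientation: [[0.072, 0.983, 0.169], [0.996, -0.079, 0.035], [0.048, 0.166, -0.985]]
wrist_force: [-0.2, -0.6, 0.8]
grip_width: 0.797
```

Run:
```python
from h import *
s=arm.get_state();z=np.array(s["orientation"])[:,2]
plant_(np.array([.4795,-.277,.055])+.019*z,n=3)
for n in ["scene","side"]:
    p,d,c=snap(n);q=c.reshape(-1,3);f=p.reshape(-1,3).astype(int)
    k=(d.ravel()>0)&(abs(q[:,0]-.48)<.05)&(abs(q[:,1]+.277)<.07)&(q[:,2]>.078)&(q[:,2]<.125)
    for sgn in (1,-1):
        a=q[k&(sgn*(q[:,1]+.277)>0)];print(n,sgn,len(a),a.min(0).round(3) if len(a) else 0,a.max(0).round(3) if len(a) else 0)
```

```text
t 11.2 p [ 0.4856 -0.2742  0.0524] yaw 85.9 w 0.7966218107036438 F [-0.2 -0.6  0.8]
3 [[-1.0, -1.8, 17.6], [-1.0, -1.8, 17.6], [-1.0, -1.8, 17.6]] spin -0.0
scene 1 97 [ 0.47  -0.242  0.093] [ 0.495 -0.225  0.125]
scene -1 130 [ 0.464 -0.326  0.084] [ 0.489 -0.313  0.125]
side 1 141 [ 0.466 -0.238  0.088] [ 0.488 -0.223  0.125]
side -1 141 [ 0.46  -0.326  0.084] [ 0.482 -0.311  0.125]
```

Call:
play_rows:
  hand: [0.6,0.6,0.6,0.6,0.6]
  slide:
    - [-1,-1,15]
    - [-1,-2,18]
    - [0,-2,18]
    - [0,0,0]
    - [0,0,0]
  spin: [0,0,0,0,0]

```text
time: 11.8
ee_pos: [0.4919, -0.2754, 0.0028]
orientation: [[0.071, 0.982, 0.174], [0.996, -0.078, 0.031], [0.044, 0.171, -0.984]]
wrist_force: [0.2, -0.1, 0.1]
grip_width: 0.8
```

Run:
```python
from h import *
s=arm.get_state();z=np.array(s["orientation"])[:,2]
plant_(np.array([.4795,-.277,.055])+.019*z,n=1)
```

```text
t 11.8 p [ 0.4919 -0.2754  0.0028] yaw 85.9 w 0.7999826727238177 F [ 0.2 -0.1  0.1]
1 [[-0.1, -3.1, 2.9]] spin -0.0
```

Call:
play_rows:
  hand: [0.4,0,-0.3,-1,-1,-1,-1,-1]
  slide:
    - [0,-3,1]
    - [0,0,0]
    - [0,0,0]
    - [0,0,0]
    - [0,0,0]
    - [0,0,0]
    - [0,0,0]
    - [0,0,0]
  spin: [0,0,0,0,0,0,0,0]
  newtons: 20

```text
time: 12.6
ee_pos: [0.4899, -0.2764, 0.0042]
orientation: [[0.072, 0.982, 0.177], [0.997, -0.078, 0.029], [0.042, 0.174, -0.984]]
wrist_force: [-0.8, 0.0, -0.1]
grip_width: 0.468
```

Call:
play_rows:
  hand: [-1,-1,-1,-1,-1,-1]
  slide:
    - [0,1,-10]
    - [0,3,-20]
    - [0,5,-30]
    - [0,5,-30]
    - [0,5,-30]
    - [0,0,0]
  spin: [0,0,0,0,0,0]

```text
time: 13.2
ee_pos: [0.4856, -0.2805, 0.1312]
orientation: [[0.071, 0.982, 0.174], [0.997, -0.077, 0.031], [0.044, 0.171, -0.984]]
wrist_force: [0.4, -0.6, -1.7]
grip_width: 0.467
```

Run:
```python
from h import *
s=arm.get_state();z=np.array(s["orientation"])[:,2];print(np.round(s["orientation"],3).tolist())
# tin centre while held, by cloud of its top
for n in ["scene","side"]:
    p,d,c=snap(n)
    for r in arm.regions_of("seed_tin",n)[:4]:
        q=c[r["pixels"]&(d>0)]
        if len(q) and q[:,2].max()>.09: print(n,r["confidence"],q.min(0).round(3),q.max(0).round(3),p[r["pixels"]].mean(0).round())
    if n=="scene": save(cv2.resize(p[50:210,130:290],(400,400),interpolation=3),"v7.png")
plant_(np.array([*fd(-.028),.15])+.019*z,step=35,yaw=87.1)
```

```text
[[0.071, 0.982, 0.174], [0.997, -0.077, 0.031], [0.044, 0.171, -0.984]]
scene 0.97 [ 0.455 -0.302  0.128] [ 0.501 -0.259  0.2  ] [111. 101.  86.]
side 0.74 [ 0.448 -0.302  0.125] [ 0.488 -0.258  0.197] [95. 86. 72.]
t 13.4 p [ 0.482  -0.278   0.1257] yaw 85.9 w 0.4694335061023774 F [-0.1 -0.1 -1.5]
14 [[32.5, 7.7, 5.1], [32.5, 7.7, 5.1], [32.5, 7.8, 5.1], [32.5, 7.8, 5.1], [32.4, 7.9, 5.1], [32.4, 7.9, 5.1], [32.4, 8.0, 5.1], [32.4, 8.0, 5.1], [32.4, 8.1, 5.1], [32.4, 8.1, 5.1], [32.4, 8.2, 5.1], [32.4, 8.2, 5.1], [32.4, 8.2, 5.1], [32.3, 8.3, 5.1]] spin -0.001
```

View pics/v7.png

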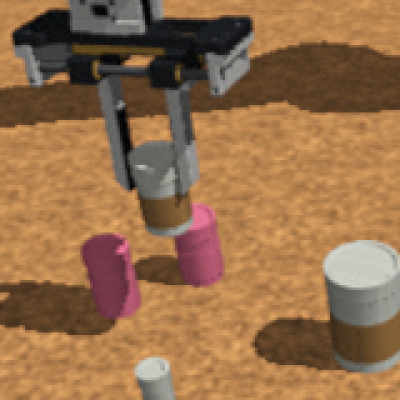

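Call:
play_rows:
  hand: [-1,-1,-1,-1,-1,-1,-1,-1,-1,-1]
  slide:
    - [20,5,-5]
    - [30,7,0]
    - [32,8,0]
    - [32,8,0]
    - [32,8,0]
    - [32,8,2]
    - [32,8,3]
    - [32,8,3]
    - [32,8,3]
    - [32,8,3]
  spin: [0,0,0,0,0,0,0,0,0,0]

```text
time: 14.4
ee_pos: [0.5708, 0.0281, 0.1266]
orientation: [[0.084, 0.987, 0.133], [0.995, -0.09, 0.04], [0.052, 0.129, -0.99]]
wrist_force: [0.4, -1.3, -1.4]
grip_width: 0.465
```

Run:
```python
from h import *
s=arm.get_state();z=np.array(s["orientation"])[:,2];print(z.round(3))
plant_(np.array([*fd(-.028),.17])+.019*z,step=30,yaw=87.1)
```

```text
[ 0.133  0.04  -0.99 ]
t 14.4 p [0.5708 0.0281 0.1266] yaw 85.2 w 0.46545303373613145 F [ 0.4 -1.3 -1.4]
6 [[24.2, 7.3, 4.3], [24.2, 7.5, 4.3], [24.1, 7.6, 4.3], [24.1, 7.8, 4.3], [24.0, 7.9, 4.3], [24.0, 8.0, 4.3]] spin -0.006
```

Call:
play_rows:
  hand: [-1,-1,-1,-1,-1,-1,-1,-1]
  slide:
    - [22,7,3]
    - [24,8,3]
    - [24,8,3]
    - [24,8,3]
    - [22,8,4]
    - [14,5,3]
    - [0,0,0]
    - [0,0,0]
  spin: [-0.006,-0.006,-0.006,-0.006,-0.006,-0.006,0,0]

```text
time: 15.2
ee_pos: [0.6167, 0.1665, 0.1038]
orientation: [[0.037, 0.994, 0.107], [0.998, -0.042, 0.038], [0.042, 0.106, -0.994]]
wrist_force: [-0.4, -0.6, -1.3]
grip_width: 0.467
```

Run:
```python
from h import *
s=arm.get_state();z=np.array(s["orientation"])[:,2];print(z.round(3))
plant_(np.array([*fd(-.028),.10])+.019*z,n=2,yaw=87.1)
for n in ["scene","side"]:
    p,d,c=snap(n)
    q=c.reshape(-1,3)[d.ravel()>0];m=(abs(q[:,0]-.615)<.06)&(abs(q[:,1]-.17)<.06)
    for r in arm.regions_of("seed_tin",n)[:4]:
        q=c[r["pixels"]&(d>0)]
        if len(q) and q[:,2].max()>.09:
            print(n,r["confidence"],np.percentile(q,1,0).round(3),np.percentile(q,99,0).round(3));
            for lo in np.arange(.1,.2,.01):
                a=q[(q[:,2]>lo)&(q[:,2]<lo+.01)]
                if len(a)>8:print(lo.round(2),len(a),np.percentile(a,3,0).round(3)[:2],np.percentile(a,97,0).round(3)[:2])
```

```text
[ 0.107  0.038 -0.994]
t 15.2 p [0.6167 0.1665 0.1038] yaw 87.9 w 0.4672744167104209 F [-0.4 -0.6 -1.3]
2 [[0.5, 2.6, 30.5], [0.6, 2.6, 30.5]] spin 0.007
side 0.82 [0.584 0.143 0.102] [0.619 0.182 0.174]
0.1 38 [0.584 0.145] [0.619 0.169]
0.11 50 [0.584 0.144] [0.618 0.169]
0.12 51 [0.584 0.144] [0.618 0.169]
0.13 48 [0.585 0.143] [0.612 0.171]
0.14 40 [0.585 0.144] [0.602 0.172]
0.15 32 [0.586 0.146] [0.601 0.172]
0.16 35 [0.586 0.144] [0.609 0.18 ]
0.17 44 [0.587 0.147] [0.613 0.183]
```

Call:
play_rows:
  hand: [-1,-1,-1,-1,-1]
  slide:
    - [1,3,12]
    - [1,3,15]
    - [0,0,15]
    - [0,0,0]
    - [0,0,0]
  spin: [0.006,0.006,0,0,0]

```text
time: 15.9
ee_pos: [0.6292, 0.1663, 0.0602]
orientation: [[0.056, 0.992, 0.109], [0.998, -0.06, 0.037], [0.043, 0.107, -0.993]]
wrist_force: [-0.4, 1.6, -0.5]
grip_width: 0.464
```

Run:
```python
from h import *
s=arm.get_state();z=np.array(s["orientation"])[:,2];print(z.round(3))
plant_(np.array([*fd(-.028),.068])+.019*z,n=3)
for n in ["side","scene"]:
    p,d,c=snap(n)
    for r in arm.regions_of("seed_tin",n)[:4]:
        q=c[r["pixels"]&(d>0)]
        if len(q) and q[:,2].max()>.09 and q[:,1].max()>0: print(n,r["confidence"],np.percentile(q,1,0).round(3),np.percentile(q,99,0).round(3))
    if n=="scene": save(cv2.resize(p[150:300,320:450],(520,600),interpolation=3),"v8.png")
```

```text
[ 0.109  0.037 -0.993]
t 15.9 p [0.6292 0.1663 0.0602] yaw 86.8 w 0.4639429116749693 F [-0.4  1.6 -0.5]
3 [[0.4, -2.0, 16.0], [0.4, -2.0, 16.0], [0.4, -2.0, 16.0]] spin -0.0
side 0.63 [0.596 0.144 0.061] [0.631 0.184 0.129]
scene 0.72 [0.605 0.143 0.059] [0.645 0.184 0.131]
```

View pics/v8.png

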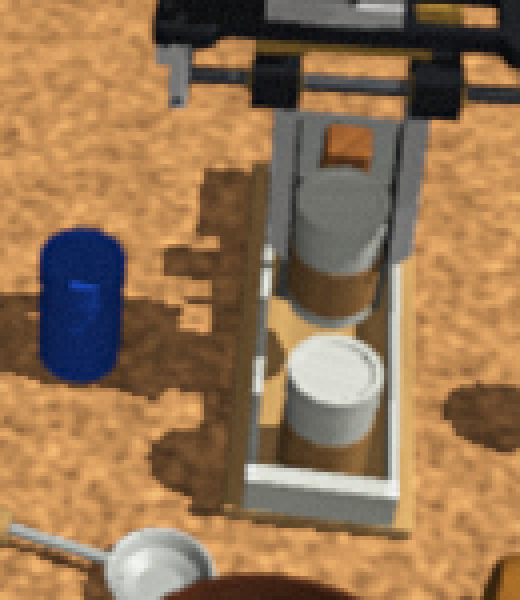

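Call:
play_rows:
  hand: [-1,-1,-1,-1,-1]
  slide:
    - [0,-2,14]
    - [1,-2,15]
    - [0,-2,13]
    - [0,0,0]
    - [0,0,0]
  spin: [0,0,0,0,0]

```text
time: 16.6
ee_pos: [0.6291, 0.1704, 0.0172]
orientation: [[0.055, 0.992, 0.113], [0.997, -0.059, 0.038], [0.045, 0.111, -0.993]]
wrist_force: [-0.1, 0.4, -2.0]
grip_width: 0.469
```

Run:
```python
from h import *
s=arm.get_state();z=np.array(s["orientation"])[:,2];print(z.round(3))
plant_(np.array([*fd(-.028),.068])+.019*z,n=1)
for n in ["side","scene"]:
    p,d,c=snap(n)
    for r in arm.regions_of("seed_tin",n)[:4]:
        q=c[r["pixels"]&(d>0)]
        if len(q) and q[:,1].max()>.1: print(n,r["confidence"],np.percentile(q,1,0).round(3),np.percentile(q,99,0).round(3))
```

```text
[ 0.113  0.038 -0.993]
t 16.6 p [0.6291 0.1704 0.0172] yaw 86.9 w 0.4692457728309798 F [-0.1  0.4 -2. ]
1 [[-1.0, -0.8, 5.2]] spin -0.0
side 0.68 [0.596 0.147 0.022] [0.627 0.189 0.087]
scene 0.9 [0.58  0.147 0.034] [0.666 0.189 0.088]
```

Call:
play_rows:
  hand: [-1,-1,-1]
  slide:
    - [-1,0,3]
    - [0,0,2]
    - [0,0,0]
  spin: [0,0,0]

```text
time: 17.1
ee_pos: [0.6312, 0.1694, 0.0147]
orientation: [[0.055, 0.992, 0.117], [0.997, -0.06, 0.039], [0.046, 0.114, -0.992]]
wrist_force: [0.2, -0.4, -1.4]
grip_width: 0.466
```

Call:
play_rows:
  hand: [-1,-1,-1,-1]
  slide:
    - [0,0,3]
    - [0,0,3]
    - [0,0,2]
    - [0,0,0]
  spin: [0,0,0,0]

```text
time: 17.5
ee_pos: [0.6324, 0.1684, 0.0147]
orientation: [[0.056, 0.991, 0.119], [0.997, -0.061, 0.038], [0.045, 0.116, -0.992]]
wrist_force: [0.3, 0.4, -1.8]
grip_width: 0.468
```

Call:
play_rows:
  hand: [-1,-1]
  slide:
    - [0,-1,5]
    - [0,0,3]
  spin: [0,0]

```text
time: 17.7
ee_pos: [0.6351, 0.1693, 0.0121]
orientation: [[0.056, 0.991, 0.125], [0.997, -0.061, 0.039], [0.047, 0.122, -0.991]]
wrist_force: [-8.6, -3.4, 23.8]
grip_width: 0.466
```

Run:
```python
from h import *
s=arm.get_state();z=np.array(s["orientation"])[:,2];print(z.round(3))
plant_(np.array([*fd(-.028),.068])+.019*z,n=1)
for n in ["side","scene"]:
    p,d,c=snap(n)
    for th in ["seed_tin","first_tin"]:
      for r in arm.regions_of(th,n)[:4]:
        q=c[r["pixels"]&(d>0)]
        if len(q) and .2>q[:,1].max()>.1: print(n,th,r["confidence"],np.percentile(q,1,0).round(4),np.percentile(q,[95,99],0).round(4).tolist())
```

```text
[ 0.125  0.039 -0.991]
t 17.7 p [0.6351 0.1693 0.0121] yaw 86.8 w 0.46558769024103314 F [-8.6 -3.4 23.8]
1 [[0.1, -5.6, -0.6]] spin -0.0
side first_tin 0.82 [0.5924 0.0215 0.0078] [[0.63, 0.0586, 0.0714], [0.635, 0.067, 0.0727]]
scene seed_tin 0.89 [0.6067 0.1462 0.041 ] [[0.6472, 0.1848, 0.0836], [0.6488, 0.1873, 0.0848]]
scene first_tin 0.67 [0.6426 0.143  0.0136] [[0.7087, 0.1822, 0.0823], [0.7102, 0.1845, 0.0831]]
```

Call:
play_rows:
  hand: [-1,-0.2,0.3,0.3,0.3,0.3]
  slide:
    - [0,0,-1]
    - [0,0,0]
    - [0,0,0]
    - [0,0,0]
    - [0,0,0]
    - [0,0,0]
  spin: [0,0,0,0,0,0]

```text
time: 18.6
ee_pos: [0.6361, 0.1696, 0.0124]
orientation: [[0.056, 0.99, 0.127], [0.997, -0.062, 0.04], [0.048, 0.124, -0.991]]
wrist_force: [0.9, 0.1, -0.1]
grip_width: 0.647
```

Call:
play_rows:
  hand: [0.3,0.3,0.3,0.3,0.3,0.3]
  slide:
    - [0,0,-8]
    - [0,0,-15]
    - [0,0,-25]
    - [0,0,-30]
    - [0,0,-30]
    - [0,0,0]
  spin: [0,0,0,0,0,0]

```text
time: 19.2
ee_pos: [0.6219, 0.165, 0.1274]
orientation: [[0.056, 0.99, 0.128], [0.997, -0.062, 0.041], [0.048, 0.125, -0.991]]
wrist_force: [0.3, 0.0, 0.0]
grip_width: 0.647
```

```bash
cat > chk.py <<'E'
from h import *
for n in ["scene","side"]:
    p,d,c=snap(n);q=c.reshape(-1,3);k=(d.ravel()>0)&(abs(q[:,1]-.167)<.06)
    for nm,lo,hi in [("tintop",.076,.087),("post",.096,.107)]:
        m=(k&(q[:,0]>.5)&(q[:,2]>lo)&(q[:,2]<hi)).reshape(400,640).astype(np.uint8)
        N,L,st,ce=cv2.connectedComponentsWithStats(m)
        for i in range(1,N):
            if st[i,4]>25:
                a=c[L==i];(x,y),r=cv2.minEnclosingCircle((a[:,:2]*1000).astype(np.float32));w=a[:,:2].mean(0)-O
                print(n,nm,st[i,4],"c",round(x),round(y),"r",round(r,1),"z",np.median(a[:,2]).round(4),"mean feeder",(w@X).round(4),(w@Y).round(4))
p,_,_=snap("scene")
E
python3 - <<'E'
exec(open("chk.py").read())
save(cv2.resize(p[140:300,320:450],(488,600),interpolation=3),"v9.png")
s=arm.get_state();z=np.array(s["orientation"])[:,2]
plant_([.585,.1695,.15],n=3,yaw=87.1)
E
```

```text
scene tintop 49 c 552 170 r 14.6 z 0.0816 mean feeder 0.0353 0.0015
scene tintop 324 c 625 169 r 23.2 z 0.0802 mean feeder -0.0315 -0.0019
scene tintop 379 c 688 164 r 23.8 z 0.0802 mean feeder -0.0945 0.0002
scene post 117 c 551 171 r 15.1 z 0.1014 mean feeder 0.0422 0.0004
side tintop 77 c 1509 166 r 57.5 z 0.0817 mean feeder -0.9158 -0.0443
side tintop 93 c 685 167 r 25.7 z 0.0796 mean feeder -0.0888 -0.0005
side tintop 104 c 623 169 r 23.9 z 0.0797 mean feeder -0.0262 -0.0015
side tintop 40 c 545 172 r 14.5 z 0.0811 mean feeder 0.0518 0.006
side post 87 c 1514 168 r 59.3 z 0.1007 mean feeder -0.9166 -0.0434
side post 46 c 546 172 r 14.9 z 0.1009 mean feeder 0.0496 0.0014
t 19.35 p [0.6188 0.1642 0.1222] yaw 86.8 w 0.6502133628557021 F [ 0.4  0.7 -0.2]
3 [[1.5, -10.2, 2.0], [1.6, -10.2, 2.0], [1.6, -10.2, 2.0]] spin -0.002
```

View pics/v9.png

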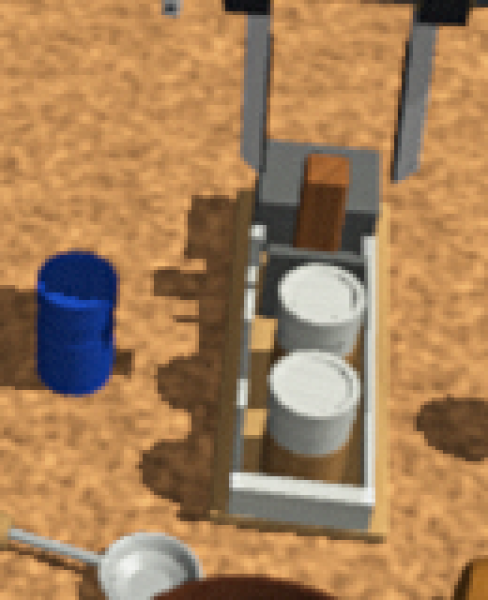

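Call:
play_rows:
  hand: [0.3,0.3,0.3,0.3,0.3]
  slide:
    - [2,-20,-3]
    - [2,-25,-3]
    - [2,-12,-2]
    - [0,0,0]
    - [0,0,0]
  spin: [0,0,0,0,0]

```text
time: 19.85
ee_pos: [0.5578, 0.1721, 0.1189]
orientation: [[0.057, 0.992, 0.113], [0.997, -0.062, 0.035], [0.042, 0.111, -0.993]]
wrist_force: [-0.0, -0.4, -0.0]
grip_width: 0.65
```

Run:
```python
from h import *
s=arm.get_state();z=np.array(s["orientation"])[:,2];print(z.round(3))
plant_(np.array([.548,.171,.14])+.019*z,n=1)
plant_(np.array([.548,.171,.094])+.019*z,n=4)
```

```text
[ 0.113  0.035 -0.993]
t 19.85 p [0.5578 0.1721 0.1189] yaw 86.7 w 0.650115695639744 F [-0.  -0.4 -0. ]
1 [[-0.8, -7.3, 34.4]] spin -0.0
t 19.85 p [0.5578 0.1721 0.1189] yaw 86.7 w 0.650115695639744 F [-0.  -0.4 -0. ]
4 [[-0.7, -3.1, 20.0], [-0.7, -3.1, 20.0], [-0.7, -3.1, 20.0], [-0.7, -3.1, 20.0]] spin -0.0
```

Call:
play_rows:
  hand: [0.3,0.3,0.3,0.3,0.3,0.3]
  slide:
    - [0,-3,15]
    - [0,-3,20]
    - [0,-3,20]
    - [0,-3,18]
    - [0,0,0]
    - [0,0,0]
  spin: [0,0,0,0,0,0]

```text
time: 20.45
ee_pos: [0.5628, 0.1747, 0.0424]
orientation: [[0.061, 0.991, 0.12], [0.997, -0.065, 0.035], [0.043, 0.118, -0.992]]
wrist_force: [0.3, -0.1, -0.1]
grip_width: 0.648
```

Run:
```python
from h import *
s=arm.get_state();z=np.array(s["orientation"])[:,2];print(z.round(3))
plant_(np.array([.548,.171,.094])+.019*z,n=1)
```

```text
[ 0.12   0.035 -0.992]
t 20.45 p [0.5628 0.1747 0.0424] yaw 86.5 w 0.6475252066926819 F [ 0.3 -0.1 -0.1]
1 [[-2.4, -8.3, 3.4]] spin -0.0
```

Call:
play_rows:
  hand: [0.3,0.1,-1,-1,-1,-1,-1,-1,-1]
  slide:
    - [-2,-8,4]
    - [0,0,0]
    - [0,0,0]
    - [0,0,0]
    - [0,0,0]
    - [0,0,0]
    - [0,0,0]
    - [0,0,0]
    - [0,0,0]
  spin: [0,0,0,0,0,0,0,0,0]
  newtons: 40

```text
time: 21.35
ee_pos: [0.5576, 0.1733, 0.0403]
orientation: [[0.06, 0.99, 0.126], [0.997, -0.065, 0.036], [0.044, 0.123, -0.991]]
wrist_force: [0.2, 0.7, -0.2]
grip_width: 0.256
```

Call:
play_rows:
  hand: [-1,-1,-1,-1]
  slide:
    - [0,5,0]
    - [0,6,0]
    - [0,6,0]
    - [0,6,0]
  spin: [0,0,0,0]

```text
time: 21.75
ee_pos: [0.5677, 0.1727, 0.0403]
orientation: [[0.054, 0.993, 0.103], [0.998, -0.058, 0.033], [0.039, 0.101, -0.994]]
wrist_force: [9.5, -0.1, -17.6]
grip_width: 0.259
```

Call:
play_rows:
  hand: [-1,-1,-1,-1,-1]
  slide:
    - [0,5,3]
    - [0,5,2]
    - [0,5,2]
    - [0,5,1]
    - [0,3,1]
  spin: [0,0,0,0,0]

```text
time: 22.25
ee_pos: [0.6002, 0.1711, 0.04]
orientation: [[0.057, 0.992, 0.114], [0.998, -0.061, 0.035], [0.041, 0.112, -0.993]]
wrist_force: [-12.3, -1.1, 22.7]
grip_width: 0.255
```

Call:
play_rows:
  hand: [-1,-1]
  slide:
    - [0,0,0]
    - [0,0,-1]
  spin: [0,0]

```text
time: 22.45
ee_pos: [0.5996, 0.1712, 0.0403]
orientation: [[0.056, 0.992, 0.113], [0.998, -0.06, 0.035], [0.041, 0.111, -0.993]]
wrist_force: [5.7, 1.5, -14.2]
grip_width: 0.256
```

```bash
python3 chk.py; python3 -c "
from h import *
plan([.6,.17,.04],n=1)"
```

```text
scene tintop 77 c 604 167 r 20.5 z 0.0825 mean feeder -0.0092 0.0017
scene tintop 703 c 667 165 r 44.4 z 0.0803 mean feeder -0.0737 -0.0007
scene post 177 c 602 168 r 23.8 z 0.1016 mean feeder -0.003 0.0005
side tintop 82 c 1515 168 r 58.4 z 0.0813 mean feeder -0.9165 -0.0438
side tintop 192 c 663 168 r 44.7 z 0.0801 mean feeder -0.0667 -0.0011
side tintop 32 c 589 163 r 18.4 z 0.083 mean feeder 0.0102 0.0108
side post 79 c 1513 167 r 59.5 z 0.1014 mean feeder -0.9167 -0.0422
side post 60 c 587 170 r 27.0 z 0.1015 mean feeder 0.0084 0.0063
t 22.6 p [0.5997 0.1711 0.0402] yaw 86.8 w 0.2600887985689491 F [ 4.5  0.6 -9.5]
1 [[-1.1, 0.3, 0.2]] spin -0.0
```

Tins together (joint blob radius 44 mm, level tops). Now I release and retreat along the tool's axis.

Call:
play_rows:
  hand: [-0.3,0.2,0.3,0.3,0.3,0.3]
  slide:
    - [0,0,0]
    - [0,0,0]
    - [0,0,0]
    - [0,0,0]
    - [0,0,0]
    - [0,0,0]
  spin: [0,0,0,0,0,0]

```text
time: 23.2
ee_pos: [0.5969, 0.1716, 0.0406]
orientation: [[0.058, 0.992, 0.108], [0.997, -0.062, 0.035], [0.041, 0.106, -0.994]]
wrist_force: [0.5, -0.4, 0.0]
grip_width: 0.648
```

Call:
play_rows:
  hand: [0.3,0.3,0.3,0.3,0.3,0.3,0.3]
  slide:
    - [0,0,-10]
    - [0,0,-20]
    - [0,0,-30]
    - [0,0,-30]
    - [0,-10,-30]
    - [0,-10,-20]
    - [0,0,0]
  spin: [0,0,0,0,0,0,0]

```text
time: 23.9
ee_pos: [0.5606, 0.1676, 0.1862]
orientation: [[0.058, 0.992, 0.109], [0.997, -0.063, 0.035], [0.042, 0.107, -0.993]]
wrist_force: [0.3, 0.5, -0.0]
grip_width: 0.651
```

Run:
```python
exec(open("chk.py").read())
p2,_,_=snap("side")
a=cv2.resize(p[150:300,320:440],(400,500),interpolation=3);b=cv2.resize(p2[110:220,240:350],(400,400),interpolation=3)
save(np.hstack([a,np.vstack([b,np.zeros((100,400,3),np.uint8)])]),"v10.png")
s=arm.get_state();print(s["wrist_force"],s["joint_velocities"])
```

```text
scene tintop 48 c 600 168 r 12.0 z 0.0812 mean feeder -0.0083 0.0003
scene tintop 704 c 666 166 r 45.0 z 0.0803 mean feeder -0.0736 -0.0007
scene post 120 c 593 170 r 15.7 z 0.1019 mean feeder -0.0005 0.0002
side tintop 74 c 1512 167 r 59.1 z 0.0823 mean feeder -0.9172 -0.0411
side tintop 189 c 663 171 r 43.3 z 0.0799 mean feeder -0.0678 -0.0015
side tintop 37 c 587 168 r 13.7 z 0.0806 mean feeder 0.0104 0.0061
side post 83 c 1515 167 r 59.6 z 0.1018 mean feeder -0.9163 -0.0431
side post 48 c 586 167 r 15.0 z 0.1009 mean feeder 0.0081 0.0025
[ 0.12039758  0.47225423 -0.32390903] [-0.01218988  0.86485877  0.0488159   0.06804224  0.08158051  0.08525541
 -0.05914564]
```

View pics/v10.png

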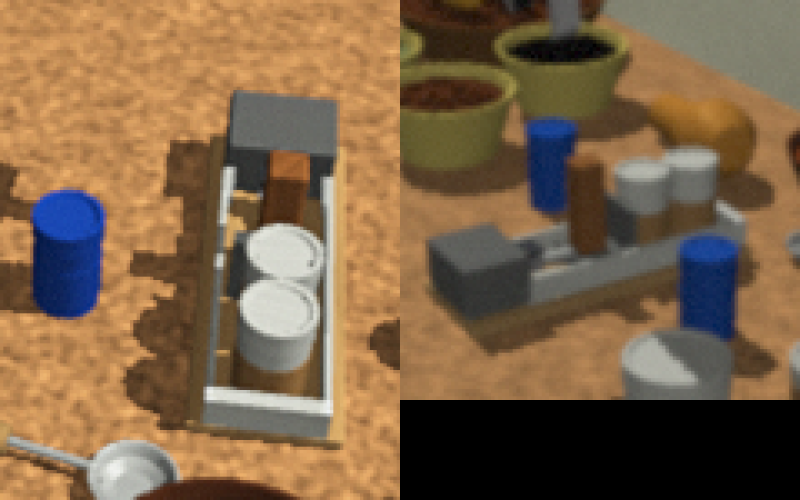

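```bash
python3 -c "
from h import *
print(arm.job_done())"
```

```text
the job is handed in; nothing more can be done
None
```

The feeder is topped up and the job is handed in at about 24 s of the 64 s allowed; it reports no verdict. I pulled the pusher back to its catch, stood the brown-banded 44 × 70 mm tin upright in the gap and let go. Then I eased the pusher forward off the catch by its grip post and backed the arm away.

Last checks, averaging the two fixed cameras:

| Check | Measured | Allowed |
|---|---|---|
| Pusher closed on two tins | about 44 mm | 34 to 52 mm |
| Pair of tins, shared centre along the track | x about -71 mm | none set |
| First tin (pair centre less half a tin) | x about -93 mm | -103 to -83 mm |
| New tin (pair centre plus half a tin) | x about -49 mm | -61 to -40 mm |
| Sideways offset of the pair | 1 to 2 mm | 13 mm either way |
| Tin tops (70 mm tin on the 10 mm floor) | 80 mm | 80 mm when standing on the floor |

- **Tins:** both looked upright in the last picture. I read their individual positions off the pair's centre rather than measuring each one.
- **Catch step:** travel read about 86 to 87 mm after I let go of the post, and about the same once the tin was standing in the gap.

Some things disagreed or went wrong on the way:
- **Reported height:** the fingertips were about 37 mm higher than the reported TCP height, so my first grip closed in the air above the post. I corrected for this from the cameras.
- **Tool tilt:** the tool tilted up to about 10 degrees about the jaw axis during the pull. I had no command to undo it, so I allowed for it in the later moves.
- **Camera difference:** the two cameras differed by about 4 to 9 mm along the track, which is why I averaged them.

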